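# Lock a bin bracket into a slotted upright

### The arm

A 7-joint arm with a two-finger parallel gripper is mounted at the origin on the work surface. World frame = base frame: x ahead of the robot, y to its left, z up, the work surface at z = 0. Lengths are in mm, angles in rad, forces in N, time in s.
With the tool pointing down it reaches from about 400 to 850 mm from the base axis. Payload 6.9 kg.
Tool frame: the origin (TCP) lies between the finger pads; the fingertips stand 25 mm ahead of it and the grasp point (between the pads) lies 6 mm ahead of it (finger_overhang is the distance from the TCP to the fingertips, in mm); z points along the fingers, x is the direction in which the jaws open and shut, and the axes are right-handed (so a half turn about z gives the same grasp; the last joint's range is limited). The gripper opens to 85 mm and grips with 20 to 120 N. Pads are 22 mm wide; open, the fingers measure 114 mm over their backs; the gripper's body (76 mm by 85 mm) begins 54 mm behind the grasp point. The pads swing forward as they close: fully open they stand 13 mm farther back than shut.
Start: joints at [1.224, 0.507, -0.238, 1.5, 0.126, 1.149, -0.155], TCP at [272.837, -562.292, 256.275] pointing down, gripper open.
Joint ranges: [-3.08, 3.08], [-0.24, 2.05], [-1.43, 1.35], [0, 2.5], [-1.52, 4.66], [0.17, 1.96], [-2.89, 2.89]. Speed limits (rad/s): [2.39, 2.39, 3.14, 3.14, 3.14, 3.14, 3.14].

### API

Orientations are given as a rotation vector (axis times angle).
In Python, from station import * gives the robot as it stands. The module is installed in compiled form; this text tells all that it offers.
- The arm moves only by the shell command python3 -m crank 'ROWS' [FORCE]. ROWS is JSON, one flat list of numbers, 7 for each row, row after row: the turn, a rotation vector about the tool's x, y, z in rad, then the shift along the tool's x, y, z in m, then the opening, from 0 (shut) to 1 (fully open). A call has 1 to 12 rows; each row shifts and turns the commanded pose from where the row before left it, along the tool's axes as they then stand; what a row does not reach is not made up. A row lasts 1/8 s, in which the tool goes at most 62.5 mm and 10.7 degrees, less where a joint would pass 70% of its speed; a pose out of reach is approached as far as the arm can. A call with a gripper value outside its range is refused whole. The fingers move at their own pace and stop on an object; FORCE is the grip in N (left out, the last holds). Time passes only in rows, so rows that do not move let the fingers close. It gives the time, the measured TCP pose, the force and the opening at its end, in the units of the state.
- sense(): the state, without advancing time (a new reading comes with each control period).
- capture(name): name is "scene" or "top"; returns a dict with "frame" (480x640x3 uint8, blue, green, red), "camera_matrix" (3x3 intrinsics, pixels), "world_from_camera" (4x4, takes a point from camera to world coordinates). Camera axes: x right, y up, looking along -z (the intrinsics and any distortion apply to the point x, -y, -z); pixel columns grow to the right and rows downward; lengths in mm; the calibration is good to about 2 mm. A picture is of the moment at which its call begins. There is no depth.
- sign_off(): hands the job in, once; it reports no verdict.
The state is a dict: "time_s": time; "qpos": joint angles; "joint_velocities": joint speeds; "joint_torque": joint torques, N m; "eef_pos": TCP position; "ee_rot": TCP orientation; "wrist_force": force on the tool from outside, world axes, zero at the start; "ft_torque": the same for the moment, N m; "width": finger opening in mm.
Only numpy, scipy, OpenCV 4.12 (cv2) and the standard library are available. Lean on these libraries where they do the work, as an engineer would, in place of code of your own. Each camera call takes 0.05 s, during which the arm holds its last target.

### The job

Hang the loose steel bin bracket on the empty slotted upright: pass its hook through the slot, then press the bracket down until it is fully home and both sprung rollers have snapped into its side notches. Press firmly but gently, feeling for the stop rather than driving it down, and leave the other things on the bench where they are.

Things in the scene. Friction and masses are not known exactly. Their poses are not given: they have to be found in the camera images.
- bracket: Loose steel bin bracket, 0.2-0.33 kg, right way up on the bench. Origin: bottom edge, in its flange's back face, on the centre line; x points out of the back (hook side), z up. Arm 20 mm wide: x -140 to -40 is 40 high with a 10 mm lip at the front end, x -40 to 0 is 60 high, flat on top. Back flange x -6 to 0, 40 wide, 60 high: a notch 3 mm deep in each side edge at z 19-27.5, a bevelled tooth below.
- bracket_grip (a point): Point in the bracket's arm, 70 mm in front of the back face, half-way up (20 mm), near the centre of mass: a good place to grip across the 20 mm width. Axes as the bracket's.
- bracket_hook (a point): Middle of the bracket's hook, 7.8 mm behind the back face, 41 mm above the bottom edge. All 6 mm wide: a neck at z 50-60 mm runs from the back face to x 4.8, then the hook (x 4.8-10.8) hangs from z 60 down to z 22. Axes as the bracket's.
- bracket_press (a point): Middle of the flat top of the arm's raised rear, 22 mm in front of the back face, 60 mm above the bottom edge: the best place to press with shut fingers. Left on its hook at the rollers, it hangs there by itself, nose about 1.5 degrees down (let it settle softly); passing the rollers takes 8-18 N downward, then comes a hard stop.
- upright: Empty slotted upright: two grey posts (82 mm over both, 165 high, x 0-30) hold a 4 mm plate with a slot; open behind. On a wooden base 12 mm thick, 0.2 m left or right of its twin, which carries a bracket. Origin: base top, below the middle of the plate's front face. x points through the plate; the bracket hangs on the -x side with its x parallel to this x. z up. Plate top z 193.
- slot (a point): Centre of the slot in the plate's front face, nominal. Slot 10 mm wide, 59 high; its lower edge is 50 mm above the seat point. The plate with slot and rollers is clamped by hand up to 9 mm higher or lower than all figures given (not measured). Keep forces between bracket and upright well under 45 N, robot on upright under 20 N. Axes as the upright's.
- seat (a point): On the plate's front face: nominal place of the bracket's origin when locked (truly up to 9 mm higher or lower; find it by feel). To enter, hold the bracket's origin 38 mm above this, push along x until the flange touches the plate, then lower: the teeth meet the rollers 22 mm before home; home is where the neck stands on the slot's lower edge. Axes as the upright's.
- roller_left (a joint): Sprung steel roller (8 mm diameter, axis along x) on the plate's front, +y of the slot, 23 mm above the locked bracket's bottom edge. Value (m): push outward; 0 at rest, about 0.0025 while a tooth passes, about 0 again once snapped into the notch. Spring 2 N at 0, plus 400 N/m.
- roller_right (a joint): The same roller on the other (-y) side of the slot.
- bin: Loose grey parts bin, 100 x 75 x 50 mm high, with fasteners; a bystander, must not be shifted (40 mm at most). Origin: centre of its underside.
- jar: Loose clear jar with black lid, 60 mm across, 75 mm high; a bystander, must not be shifted. Origin: centre of its underside.
- wrench: Loose 160 mm steel wrench lying on the bench; a bystander, must not be shifted. Origin: its underside, near the middle.

How it is judged:
By the outcome, as a careful person would: the job done as asked, in the order asked, and still so for the second after the job is handed in, with the robot touching nothing.
It also fails if it takes over 54 s, if anything falls off the work surface, if the arm or the gripper's body presses on something with over 40 N, if the wrist force passes 120 N, or if a joint passes its speed limit or range.

## Working session

There is one attempt and no reset: what is moved stays moved. The work goes in short steps, Python scripts to look and compute and a shell command to move; the robot and the scene stay as the last step left them, time stands still between calls to the robot, and variables do not carry over. Pictures are saved under pics/ and viewed, and the job is handed in when it is done.

```bash
mkdir -p pics
python3 - <<'E'
from station import *
import cv2,numpy as np
s=sense()
for k in s: print(k,np.round(s[k],4))
for n in ("scene","top"):
    c=capture(n); cv2.imwrite(f"pics/{n}0.png",c["frame"]); print(n,np.round(c["camera_matrix"],2),np.round(c["world_from_camera"],4),[k for k in c])
    np.savez(f"{n}0.npz",**c)
E
```

```text
time_s 0.0
qpos [ 1.2245  0.5083 -0.2375  1.5011  0.1257  1.1489 -0.1548]
joint_velocities [-0.0011  0.0004  0.0011  0.0006 -0.0014 -0.0013  0.0008]
joint_torque [ 6.00000e-04 -6.20596e+01 -2.18670e+00 -2.49659e+01  1.26000e-02
  1.19000e-02 -0.00000e+00]
eef_pos [ 272.6082 -561.9007  255.4433]
ee_rot [-2.6618e+00  1.6669e+00  2.4000e-03]
wrist_force [ 0.3008  0.6198 -0.0484]
ft_torque [-0.0383  0.0278  0.0095]
width 85.4182
scene [[446.68   0.   321.2 ]
 [  0.   446.68 238.69]
 [  0.     0.     1.  ]] [[ 3.2280000e-01 -7.2510000e-01  6.0830000e-01  1.2475129e+03]
 [ 9.4650000e-01  2.5100000e-01 -2.0300000e-01 -2.0042310e+02]
 [-5.5000000e-03  6.4120000e-01  7.6740000e-01  1.0221364e+03]
 [ 0.0000000e+00  0.0000000e+00  0.0000000e+00  1.0000000e+00]] ['frame', 'camera_matrix', 'world_from_camera']
top [[524.55   0.   320.54]
 [  0.   524.55 234.58]
 [  0.     0.     1.  ]] [[-1.5800000e-02  9.9910000e-01 -4.0300000e-02  4.9111540e+02]
 [-9.9980000e-01 -1.5200000e-02  1.4500000e-02  4.7065000e+01]
 [ 1.3900000e-02  4.0600000e-02  9.9910000e-01  1.1703686e+03]
 [ 0.0000000e+00  0.0000000e+00  0.0000000e+00  1.0000000e+00]] ['frame', 'camera_matrix', 'world_from_camera']
```

View pics/scene0.png

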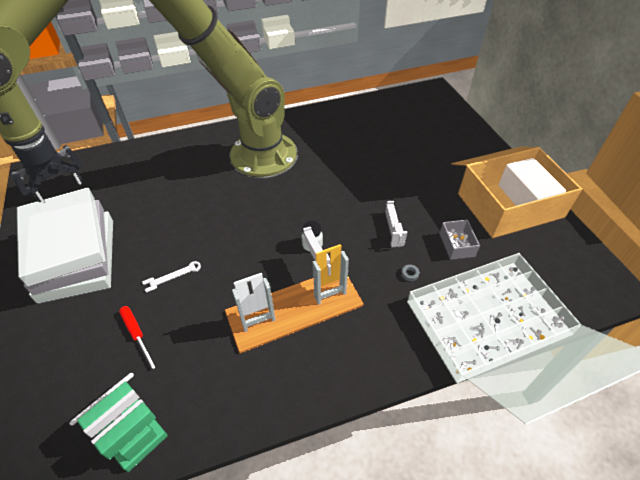

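View pics/top0.png

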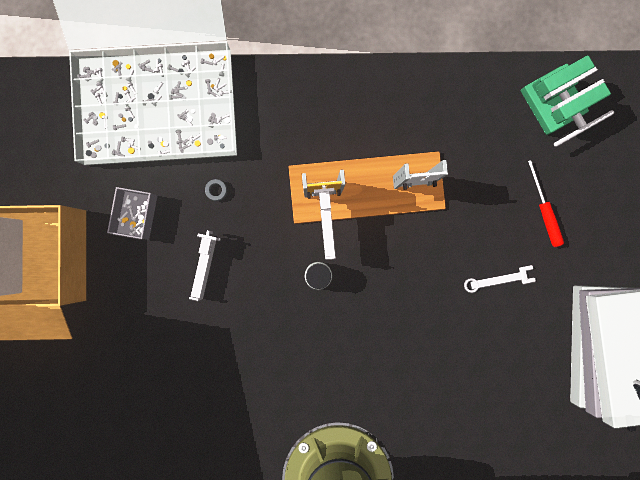

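Scene: the empty upright is the grey plate, at about (252,300) in scene and (420,175) in top. The twin (yellow plate) carries a bracket at top (325,215), and the jar (319,276) stands next to it. The loose bracket is at (203,265), hook end at the top. Enlarging these.

Run:
```python
import cv2,numpy as np
t=cv2.imread("pics/top0.png"); s=cv2.imread("pics/scene0.png")
def crop(im,x,y,w,h,k,n): cv2.imwrite(n,cv2.resize(im[y:y+h,x:x+w],None,fx=k,fy=k,interpolation=cv2.INTER_CUBIC))
crop(t,170,220,80,90,6,"pics/c_tb.png")
crop(t,380,140,80,75,8,"pics/c_tu.png")
crop(s,370,190,60,70,8,"pics/c_sb.png")
crop(s,220,260,70,75,8,"pics/c_su.png")
```

```text
(no output)
```

View pics/c_tb.png

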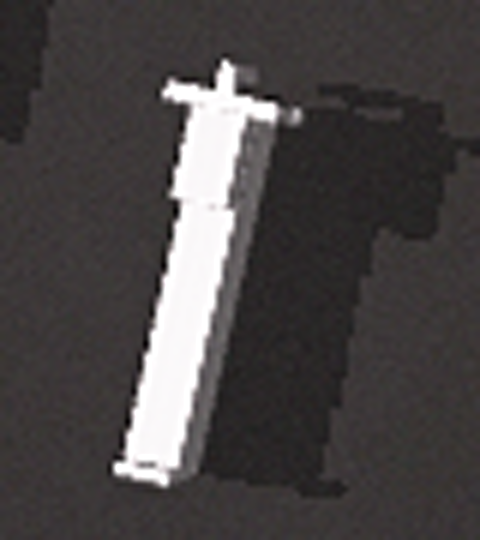

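View pics/c_tu.png

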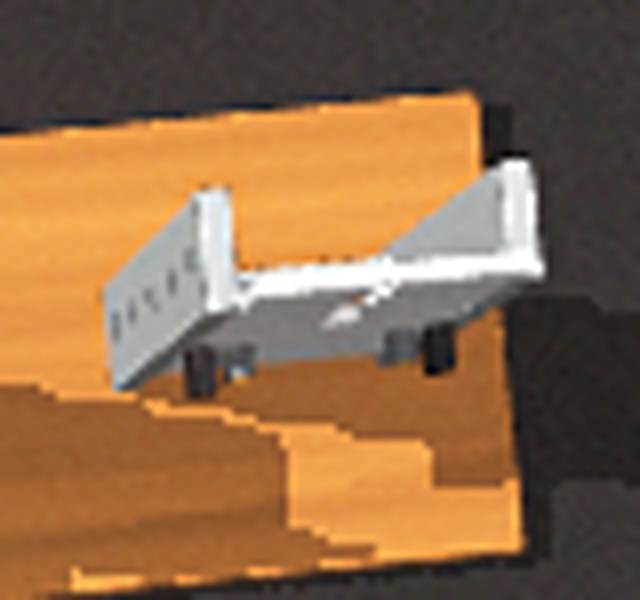

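View pics/c_sb.png

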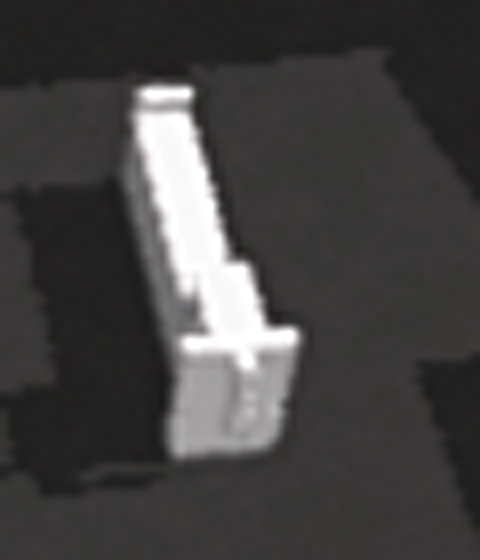

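View pics/c_su.png

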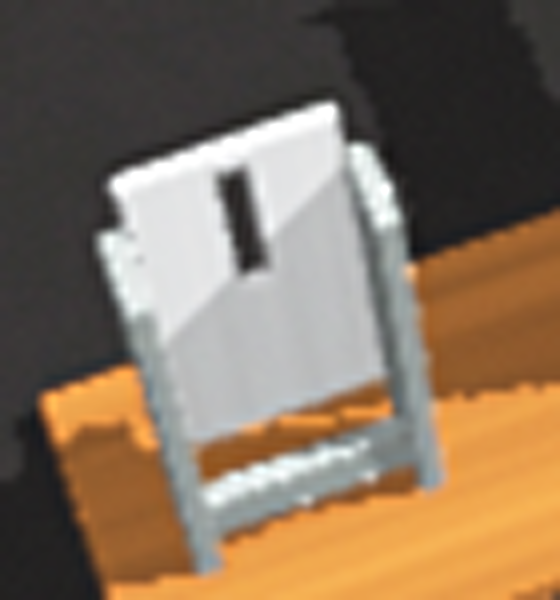

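```bash
cat > h.py <<'E'
import numpy as np,cv2
from scipy.optimize import least_squares
C={n:dict(np.load(f"{n}0.npz")) for n in("scene","top")}
def proj(n,P):
    c=C[n];T=np.linalg.inv(c["world_from_camera"]);P=np.atleast_2d(P)
    q=P@T[:3,:3].T+T[:3,3];q=q*[1,-1,-1];u=q@c["camera_matrix"].T
    return u[:,:2]/u[:,2:]
def ray(n,uv):
    c=C[n];K=c["camera_matrix"];M=c["world_from_camera"]
    d=np.linalg.inv(K)@[uv[0],uv[1],1];d=M[:3,:3]@(d*[1,-1,-1]);return M[:3,3],d/np.linalg.norm(d)
def tri(a,b):
    o1,d1=ray("top",a);o2,d2=ray("scene",b)
    A=np.c_[d1,-d2];t,*_=np.linalg.lstsq(A,o2-o1,rcond=None)
    p,q=o1+t[0]*d1,o2+t[1]*d2;return (p+q)/2,np.linalg.norm(p-q)
def plane(n,uv,p0,nrm):
    o,d=ray(n,uv);return o+d*((p0-o)@nrm)/(d@nrm)
def full(cr,off,k): return (np.array(cr,float)+.5)/k-.5+off
def pose(p,P):
    c,s=np.cos(p[3]),np.sin(p[3]);return np.array(P,float)@np.array([[c,s,0],[-s,c,0],[0,0,1]])+p[:3]
def fit(obs,p0):
    def r(p): return np.concatenate([(proj(n,pose(p,m))-uv).ravel() for n,m,uv in obs])
    o=least_squares(r,p0,loss="soft_l1",f_scale=.7);return o.x,r(o.x).reshape(-1,2)
E
cat > m1.py <<'E'
from h import *
tb=lambda a:full(a,[170,220],6); sb=lambda a:full(a,[370,190],8)
tu=lambda a:full(a,[380,140],8); su=lambda a:full(a,[220,260],8)
ob=[("top",[-40,10,60],tb([172,197])),("top",[-40,-10,60],tb([232,207])),("top",[-140,10,50],tb([114,473])),("top",[-140,-10,50],tb([168,486])),
("top",[0,20,60],tb([164,82])),("top",[0,-20,60],tb([300,108])),
("scene",[0,20,60],sb([300,330])),("scene",[0,-20,60],sb([183,345])),("scene",[-140,-10,50],sb([135,90])),("scene",[-140,10,50],sb([194,90]))]
p,r=fit(ob,[600,300,0,0]);print("bracket",p,np.degrees(p[3]));print(np.round(r,2))
ou=[("top",[30,41,165],tu([197,190])),("top",[0,41,165],tu([205,306])),("top",[30,-41,165],tu([535,160])),("top",[0,-41,165],tu([545,276])),
("scene",[0,-41,165],su([97,234])),("scene",[30,-41,165],su([133,318])),("scene",[0,41,165],su([372,143])),("scene",[30,41,165],su([405,218]))]
u,r=fit(ou,[700,-150,12,0]);print("upright",u,np.degrees(u[3]));print(np.round(r,2))
for a,b in(([240,268],[122,195]),([535,250],[340,118])): print("plate top back corner",tri(tu(a),su(b)))
for a,b in(([240,295],[112,183]),([545,272],[335,103])): print("plate top front corner",tri(tu(a),su(b)))
print("lip",tri(tb([114,473]),sb([194,90])),"flange top",tri(tb([164,82]),sb([300,330])),tri(tb([300,108]),sb([183,345])))
n=np.array([np.cos(u[3]),np.sin(u[3]),0])
for x in(0,4,):
  print("slot at plate x",x)
  for a in([218,175],[246,166],[240,275],[268,265]):
    w=plane("scene",su(a),u[:3]+x*n,n);d=w-u[:3];c,s=np.cos(u[3]),np.sin(u[3]);print(np.round([d[0]*c+d[1]*s,-d[0]*s+d[1]*c,d[2]],1))
E
python3 m1.py
```

```text
bracket [ 5.38675951e+02  2.69418468e+02  2.68995110e+00 -2.40079993e-01] -13.755570348156931
[[ 0.08  0.  ]
 [-0.64  0.45]
 [-0.2   0.16]
 [ 0.03  0.1 ]
 [ 1.2  -0.4 ]
 [-2.95 -0.51]
 [-0.65  1.45]
 [ 0.01  0.58]
 [ 0.11 -0.43]
 [-0.77 -0.87]]
upright [ 640.93332163 -174.1114462     1.3734723   -43.90639725] -2515.651256137928
[[-0.15 -0.44]
 [ 0.37  0.46]
 [-0.29 -0.44]
 [ 0.03  0.43]
 [ 0.3   0.1 ]
 [-0.52 -0.1 ]
 [ 0.01 -0.25]
 [ 0.08  0.26]]
plate top back corner (array([ 642.14255206, -174.17261118,  165.43949371]), np.float64(65.85122275439578))
plate top back corner (array([ 651.82251673, -170.45039111,  220.09549936]), np.float64(58.518317792591176))
plate top front corner (array([ 635.8131752 , -175.25300639,  163.35384161]), np.float64(67.49908689484255))
plate top front corner (array([ 646.86259722, -171.39335887,  221.43941289]), np.float64(60.305337206345904))
lip (array([405.46289692, 314.0909998 ,  48.55340193]), np.float64(2.3020532620472185)) flange top (array([542.45574038, 290.48647221,  67.25463898]), np.float64(0.27543080307258094)) (array([533.72611695, 246.19779014,  65.96293512]), np.float64(6.237754818306342))
slot at plate x 0
[ -0.   -4.5 173.9]
[ -0.    3.8 173.7]
[ -0.   -4.9 121.8]
[ -0.    3.8 121.9]
slot at plate x 4
[  4.   -4.9 179.6]
[  4.    3.3 179.3]
[  4.   -5.4 127.8]
[  4.    3.3 127.9]
```

```bash
cat >> m1.py <<'E'
print('-----')
for t,a,b in(("pt back+y",[240,268],[340,118]),("pt back-y",[535,250],[122,195]),("pt front+y",[240,295],[335,103]),("pt front-y",[545,272],[112,183]),
 ("post+y back",[197,190],[405,218]),("post+y fr",[205,306],[372,143]),("post-y b",[535,160],[133,318]),("post-y f",[545,276],[97,234])):
  w,e=tri(tu(a),su(b)); print(t,np.round(w,1),round(e,2))
for base in ([(475,92),(38,395)],):
  w,e=tri(tu(base[0]),su((40*0+620,380)));
u[3]=(u[3]+np.pi)%(2*np.pi)-np.pi
p4=pose(u,[[x,y,z] for x in(0,30) for y in(-41,41) for z in(0,165)])
for n,off,(w,h),k,nm in(("top",(370,130),(90,90),7,"o_tu"),("scene",(210,255),(85,85),7,"o_su")):
  im=cv2.imread(f"pics/{n}0.png")[off[1]:off[1]+h,off[0]:off[0]+w];im=cv2.resize(im,None,fx=k,fy=k,interpolation=cv2.INTER_CUBIC)
  for z,c in((165,(0,0,255)),(0,(255,0,0)),(12-u[2],(0,255,0))):
    q=proj(n,pose(u,[[0,-41,z],[30,-41,z],[30,41,z],[0,41,z]]));q=((q-off+.5)*k-.5).astype(int);cv2.polylines(im,[q],True,c,1)
  cv2.imwrite(f"pics/{nm}.png",im)
for n,off,(w,h),k,nm in(("top",(170,220),(80,90),6,"o_tb"),("scene",(365,190),(65,70),8,"o_sb")):
  im=cv2.imread(f"pics/{n}0.png")[off[1]:off[1]+h,off[0]:off[0]+w];im=cv2.resize(im,None,fx=k,fy=k,interpolation=cv2.INTER_CUBIC)
  pp=p.copy();pp[2]=0
  for P,c in(([[-140,-10,50],[-140,10,50],[-40,10,40],[-40,-10,40]],(0,0,255)),([[-40,-10,60],[-40,10,60],[0,10,60],[0,-10,60]],(255,0,0)),([[0,-20,0],[0,20,0],[0,20,60],[0,-20,60]],(0,200,0)),([[0,-3,60],[10.8,-3,60],[10.8,3,60],[0,3,60]],(0,200,200))):
    q=proj(n,pose(pp,P));q=((q-off+.5)*k-.5).astype(int);cv2.polylines(im,[q],True,c,1)
  cv2.imwrite(f"pics/{nm}.png",im)
E
python3 m1.py|sed -n '/-----/,$p'
python3 - <<'E'
import cv2,numpy as np
def pad(a):
    return cv2.copyMakeBorder(a,0,640-a.shape[0],0,640-a.shape[1],cv2.BORDER_CONSTANT)
I=[pad(cv2.imread(f"pics/{n}.png")) for n in("o_tu","o_su","o_tb","o_sb")]
cv2.imwrite("pics/oa.png",cv2.resize(np.hstack(I[:2]),(800,400),interpolation=cv2.INTER_AREA))
E
```

```text
-----
pt back+y [ 643.7 -139.4  188.5] 4.8
pt back-y [ 647.9 -206.5  188. ] 1.22
pt front+y [ 637.5 -139.4  187.6] 4.79
pt front-y [ 642.7 -208.6  187.8] 1.69
post+y back [ 666.9 -131.1  166.4] 0.28
post+y fr [ 638.6 -133.   166.3] 0.92
post-y b [ 673.5 -212.6  165.3] 1.91
post-y f [ 644.6 -215.1  167.6] 0.95
```

View pics/o_tu.png

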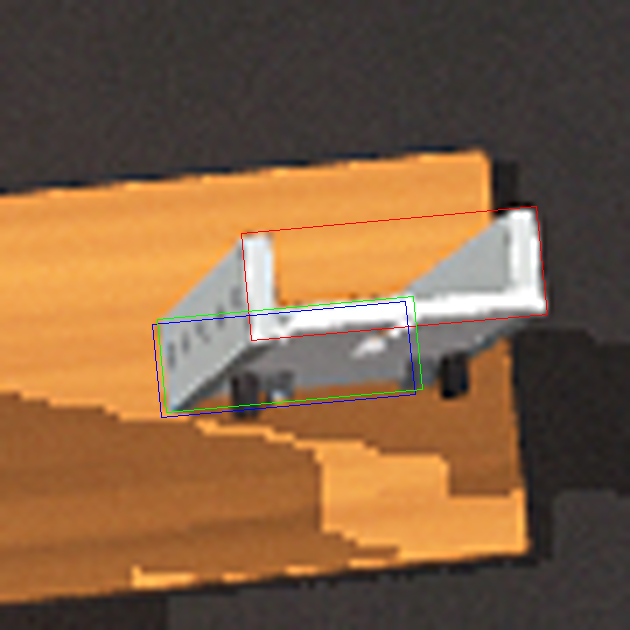

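View pics/o_su.png

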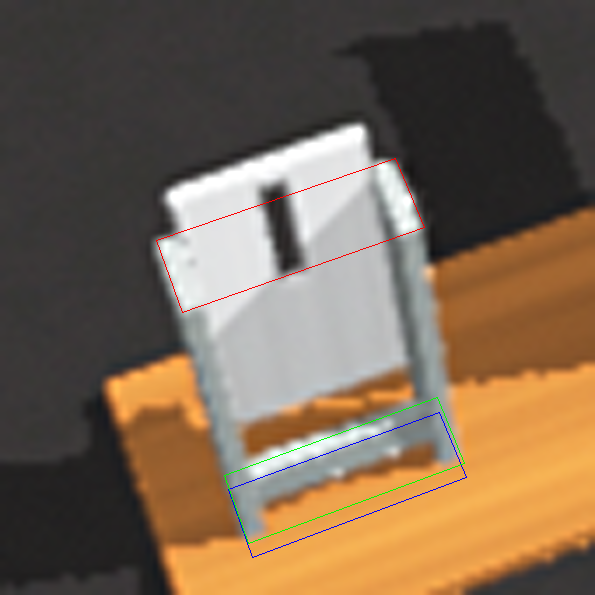

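View pics/o_tb.png

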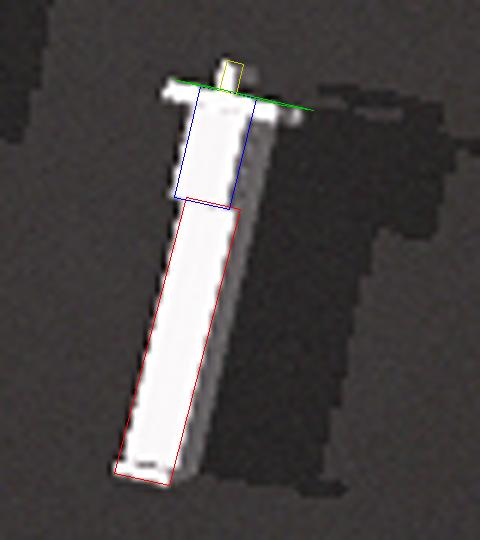

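View pics/o_sb.png

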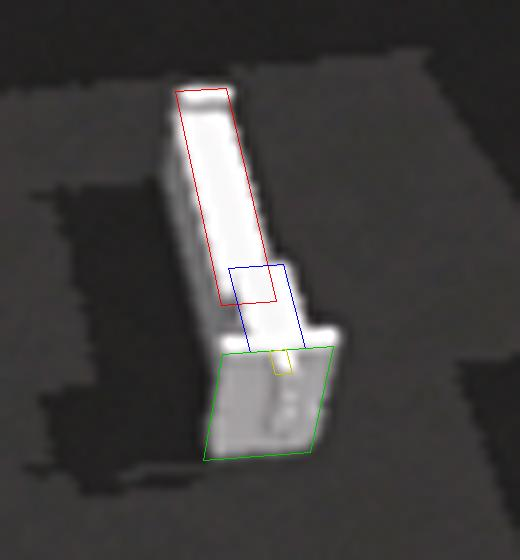

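```bash
sed -i 's/tb(\[300,108\])),$/tb([276,103])),/; s/tb(\[300,108\])/tb([276,103])/g' m1.py; python3 m1.py|head -12; python3 m1.py|grep lip
```

```text
bracket [ 5.39067587e+02  2.70753038e+02  2.93013749e+00 -2.28699108e-01] -13.103493680119618
[[-0.38 -0.07]
 [-1.08  0.27]
 [-0.14  0.21]
 [ 0.12  0.04]
 [ 0.51 -0.48]
 [ 0.42  0.04]
 [-0.17  1.32]
 [ 0.52  0.57]
 [ 0.06 -0.44]
 [-0.83 -0.93]]
upright [ 640.93332163 -174.1114462     1.3734723   -43.90639725] -2515.651256137928
lip (array([405.46289692, 314.0909998 ,  48.55340193]), np.float64(2.3020532620472185)) flange top (array([542.45574038, 290.48647221,  67.25463898]), np.float64(0.27543080307258094)) (array([534.16923724, 250.67996614,  65.38465921]), np.float64(2.1283950999189525))
```

View pics/o_tb.png

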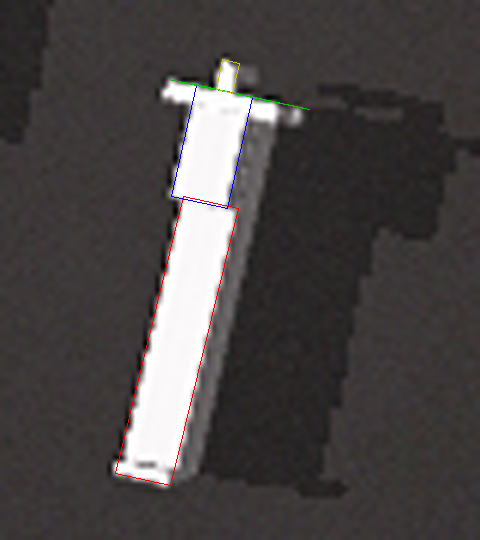

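View pics/o_sb.png

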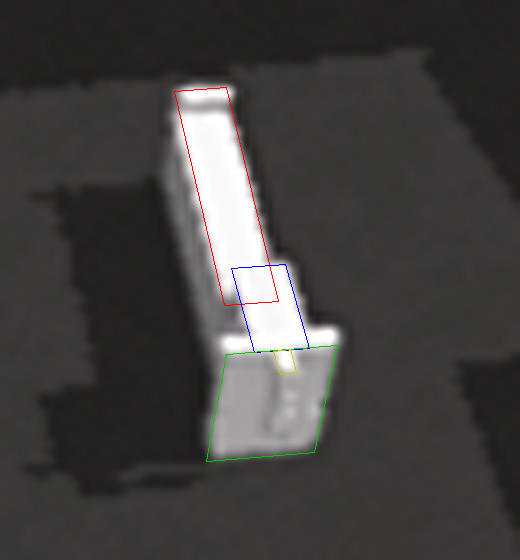

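Upright from two views: post fronts 82.3 mm apart, yaw +4.35°, slot centre about (641,-174.6), lower edge at about z 121–123. Bracket: yaw about -13°, grip point about (471,286), and its heights agree to 2–3 mm. Next I plan the transfer arc.

```bash
cat > plan.py <<'E'
import sys,json,numpy as np
from scipy.spatial.transform import Rotation as R
from station import sense
# usage: plan.py x y z toolx_yaw_deg n [turnsign] [order]
def plan(tgt,yaw,n,turn=None,arc=True,order="old",ease=False):
    s=sense();p=np.array(s["eef_pos"]);r=R.from_rotvec(s["ee_rot"])
    cur=np.degrees(np.arctan2(*r.as_matrix()[[1,0],0]))
    d=(yaw-cur+180)%360-180
    if turn and d*turn<0: d+=360*turn
    tgt=np.array(tgt,float)
    goal=R.from_euler('z',yaw,degrees=True)*R.from_matrix(np.diag([1,-1,-1.]))
    up=R.from_euler('z',cur,degrees=True)*R.from_matrix(np.diag([1,-1,-1.]))
    print("pos",np.round(p,1),"toolx yaw",round(cur,2),"turn",round(d,2),"tilt err deg",np.round(np.degrees((up.inv()*r).as_rotvec()),2))
    a0,a1=np.arctan2(p[1],p[0]),np.arctan2(tgt[1],tgt[0]);r0,r1=np.hypot(*p[:2]),np.hypot(*tgt[:2])
    rows=[];pp,rr=p,r
    for i in range(1,n+1):
        t=i/n
        if ease: t=t*t*(3-2*t)
        q=p+t*(tgt-p)
        if arc:
            a=a0+t*(a1-a0);q[:2]=(r0+t*(r1-r0))*np.array([np.cos(a),np.sin(a)])
        rn=goal if i==n else R.from_euler('z',cur+t*d,degrees=True)*R.from_matrix(np.diag([1,-1,-1.]))
        tv=(rr.inv()*rn).as_rotvec();ax=rr if order=="old" else rn
        sh=ax.inv().apply(q-pp)/1000;rows.append([*np.round(tv,3),*np.round(sh,4)]);pp,rr=q,rn
    for w in rows: print(",".join(f"{v:g}" for v in w)+",1,")
if __name__=="__main__":
    a=sys.argv[1:];plan([float(v) for v in a[:3]],float(a[3]),int(a[4]),*(eval(x) for x in a[5:]))
E
python3 plan.py 471 286 280 77.2 18 1
```

```text
pos [ 272.6 -562.   255.5] toolx yaw -64.12 turn 141.32 tilt err deg [-0.   -0.09 -0.  ]
-0,0.002,-0.137,-0.0067,-0.0573,-0.0014,1,
0,0,-0.137,-0.0042,-0.0572,-0.0014,1,
0,0,-0.137,-0.0016,-0.0569,-0.0014,1,
0,0,-0.137,0.0009,-0.0566,-0.0014,1,
0,0,-0.137,0.0033,-0.0561,-0.0014,1,
0,0,-0.137,0.0058,-0.0555,-0.0014,1,
0,0,-0.137,0.0081,-0.0548,-0.0014,1,
0,0,-0.137,0.0105,-0.0541,-0.0014,1,
0,0,-0.137,0.0128,-0.0532,-0.0014,1,
0,0,-0.137,0.015,-0.0522,-0.0014,1,
0,0,-0.137,0.0171,-0.0511,-0.0014,1,
0,0,-0.137,0.0192,-0.05,-0.0014,1,
0,0,-0.137,0.0213,-0.0487,-0.0014,1,
0,0,-0.137,0.0232,-0.0474,-0.0014,1,
0,0,-0.137,0.0251,-0.046,-0.0014,1,
0,0,-0.137,0.0269,-0.0446,-0.0014,1,
0,0,-0.137,0.0286,-0.043,-0.0014,1,
0,0,-0.137,0.0303,-0.0414,-0.0014,1,
```

```bash
python3 -m crank '[0,0.002,-0.137,-0.0067,-0.057,-0.0014,1, 0,0,-0.137,-0.004,-0.057,-0.0014,1, 0,0,-0.137,-0.0016,-0.057,-0.0014,1, 0,0,-0.137,0.001,-0.0565,-0.0014,1, 0,0,-0.137,0.0033,-0.056,-0.0014,1, 0,0,-0.137,0.0058,-0.0555,-0.0014,1]'; python3 plan.py 471 286 280 77.2 12 1;python3 plan.py 471 286 280 77.2 12 1 True '"new"'|tail -12
```

```text
time_s: 0.85
eef_pos: [508.0, -320.2, 264.1]
ee_rot: [3.107, -0.458, 0.001]
wrist_force: [0.6, 0.3, -0.2]
width: 85.2
pos [ 508.  -320.2  264.1] toolx yaw -16.76 turn 93.96 tilt err deg [-0.06  0.05  0.  ]
0.001,-0.001,-0.137,0.0082,-0.0548,-0.0014,1,
0,0,-0.137,0.0106,-0.054,-0.0013,1,
0,0,-0.137,0.0128,-0.0531,-0.0013,1,
0,0,-0.137,0.015,-0.0521,-0.0013,1,
0,0,-0.137,0.0172,-0.0511,-0.0013,1,
0,0,-0.137,0.0193,-0.0499,-0.0013,1,
0,0,-0.137,0.0213,-0.0487,-0.0013,1,
0,0,-0.137,0.0232,-0.0474,-0.0013,1,
0,0,-0.137,0.0251,-0.046,-0.0013,1,
0,0,-0.137,0.0269,-0.0445,-0.0013,1,
0,0,-0.137,0.0286,-0.043,-0.0013,1,
0,0,-0.137,0.0302,-0.0414,-0.0013,1,
0.001,-0.001,-0.137,0.0156,-0.0531,-0.0013,1,
0,0,-0.137,0.0178,-0.0521,-0.0013,1,
0,0,-0.137,0.0199,-0.0509,-0.0013,1,
0,0,-0.137,0.022,-0.0496,-0.0013,1,
0,0,-0.137,0.024,-0.0483,-0.0013,1,
0,0,-0.137,0.0259,-0.0468,-0.0013,1,
0,0,-0.137,0.0277,-0.0453,-0.0013,1,
0,0,-0.137,0.0295,-0.0438,-0.0013,1,
0,0,-0.137,0.0311,-0.0421,-0.0013,1,
0,0,-0.137,0.0327,-0.0404,-0.0013,1,
0,0,-0.137,0.0342,-0.0387,-0.0013,1,
0,0,-0.137,0.0356,-0.0369,-0.0013,1,
```

"Old axes" confirmed; tracking is within 1 mm. Continuing.

```bash
python3 -m crank '[0,0,-0.137,0.0082,-0.0548,-0.0014,1, 0,0,-0.137,0.0106,-0.054,-0.0013,1, 0,0,-0.137,0.0128,-0.0531,-0.0013,1, 0,0,-0.137,0.015,-0.0521,-0.0013,1, 0,0,-0.137,0.0172,-0.0511,-0.0013,1, 0,0,-0.137,0.0193,-0.0499,-0.0013,1, 0,0,-0.137,0.0213,-0.0487,-0.0013,1, 0,0,-0.137,0.0232,-0.0474,-0.0013,1, 0,0,-0.137,0.0251,-0.046,-0.0013,1, 0,0,-0.137,0.0269,-0.0445,-0.0013,1, 0,0,-0.137,0.0286,-0.043,-0.0013,1, 0,0,-0.137,0.0302,-0.0414,-0.0013,1]'; python3 plan.py 471 286 100 77.2 4 1 False;python3 - <<'E'
from station import *
import cv2,numpy as np
t=capture("top")["frame"];s=capture("scene")["frame"]
cv2.imwrite("pics/t1.png",np.hstack([cv2.resize(t[180:340,120:280],None,fx=2.5,fy=2.5,interpolation=2),cv2.resize(s[140:300,320:480],None,fx=2.5,fy=2.5,interpolation=2)]))
print(np.round(sense()["qpos"],2))
E
```

```text
time_s: 2.35
eef_pos: [470.8, 285.7, 278.8]
ee_rot: [2.45, 1.964, -0.001]
wrist_force: [0.8, 0.1, 1.3]
width: 85.3
pos [470.8 285.7 278.8] toolx yaw 77.42 turn 359.78 tilt err deg [-0.05 -0.09 -0.  ]
-0.001,0.002,-1.57,0.0002,-0,0.0447,1,
0,0,-1.57,-0,0.0001,0.0447,1,
0,0,-1.57,-0.0001,-0,0.0447,1,
-0,0,-1.57,0,-0.0001,0.0447,1,
[ 0.02  0.5  -0.98  1.66  0.44  1.22  0.3 ]
```

View pics/t1.png

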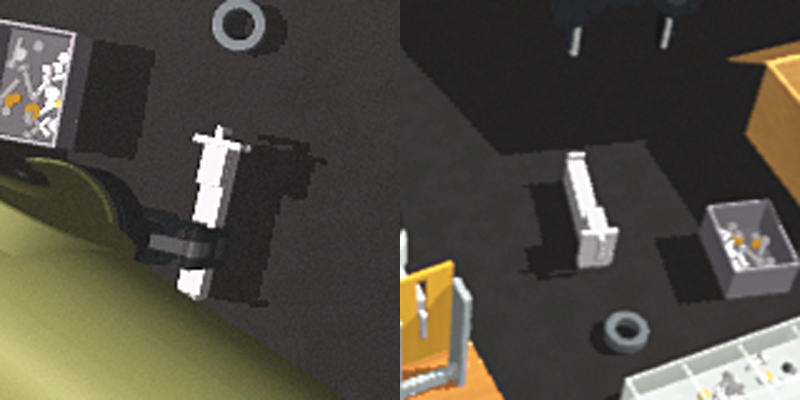

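The gripper is above the bracket, jaws across the arm at about (195,245) in the left half. Lowering to just above it and looking again.

```bash
python3 -m crank '[0,0,0,0,0,0.045,1,0,0,0,0,0,0.045,1,0,0,0,0,0,0.045,1,0,0,0,0,0,0.035,1,0,0,0,0,0,0,1]';python3 - <<'E'
from station import *
import cv2,numpy as np
t=capture("top")["frame"];s=capture("scene")["frame"]
cv2.imwrite("pics/t2.png",np.hstack([cv2.resize(t[200:320,150:270],None,fx=3.3,fy=3.3,interpolation=2),cv2.resize(s[150:270,330:450],None,fx=3.3,fy=3.3,interpolation=2)]))
E
```

```text
time_s: 3.08
eef_pos: [470.8, 282.6, 106.9]
ee_rot: [2.455, 1.958, -0.009]
wrist_force: [0.4, -0.7, -0.5]
width: 85.5
```

View pics/t2.png

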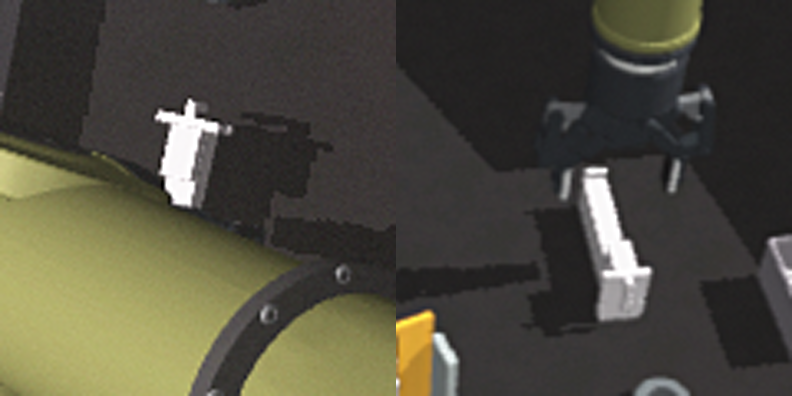

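```bash
python3 plan.py 471 286 30 77.0 2 None False; python3 -m crank '[0,0,0,0.0035,0,0.03,1,0,0,0,0,0,0.03,1,0,0,0,0,0,0.017,1,0,0,0,0,0,0,1]'; python3 plan.py 471 286 30 77.0 1 None False
```

```text
pos [472.1 284.4 109.9] toolx yaw 77.16 turn -0.16 tilt err deg [-0.07 -0.06 -0.  ]
0.001,0.001,0.001,0.0007,-0.0008,0.0399,1,
0,0,0.001,0.0007,-0.0007,0.0399,1,
time_s: 3.68
eef_pos: [472.8, 287.4, 32.3]
ee_rot: [2.454, 1.958, -0.001]
wrist_force: [-0.2, 0.2, -0.5]
width: 85.4
pos [472.8 287.4  32.3] toolx yaw 77.17 turn -0.17 tilt err deg [-0.08 -0.1  -0.  ]
0.001,0.002,0.003,-0.0018,-0.0014,0.0023,1,
```

```bash
python3 -m crank '[0,0,0,-0.0015,0,0.002,0,0,0,0,0,0,0,0,0,0,0,0,0,0,0,0,0,0,0,0,0,0]' 50;python3 - <<'E'
from station import *
import numpy as np
print(sense()["width"])
E
python3 -m crank '[0,0,0,0,0,0,0,0,0,0,0,0,0,0]'; python3 plan.py 471 286 30 77.0 1 None False
```

```text
time_s: 4.18
eef_pos: [472.6, 286.1, 30.7]
ee_rot: [2.454, 1.958, 0.001]
wrist_force: [-0.9, -0.9, 3.4]
width: 19.4
19.36943431482037
time_s: 4.42
eef_pos: [472.6, 286.1, 30.7]
ee_rot: [2.454, 1.958, 0.001]
wrist_force: [-0.5, -1.0, 6.1]
width: 19.3
pos [472.6 286.1  30.7] toolx yaw 77.17 turn -0.17 tilt err deg [-0.12 -0.06 -0.  ]
0.002,0.001,0.003,-0.0005,-0.0016,0.0007,1,
```

```bash
python3 -m crank '[0,0,0,0,0,-0.02,0,0,0,0,0,0,-0.045,0,0,0,0,0,0,-0.05,0,0,0,0,0,0,-0.05,0,0,0,0,0,0,-0.045,0,0,0,0,0,0,-0.01,0,0,0,0,0,0,0,0]';python3 - <<'E'
from station import *
import cv2,numpy as np
t=capture("top")["frame"];s=capture("scene")["frame"]
cv2.imwrite("pics/t3.png",np.hstack([cv2.resize(t[160:320,110:270],None,fx=2.5,fy=2.5,interpolation=2),cv2.resize(s[90:250,320:480],None,fx=2.5,fy=2.5,interpolation=2)]))
E
python3 plan.py 532 -183 250 94.35 12 1
```

```text
time_s: 5.3
eef_pos: [471.9, 286.0, 250.3]
ee_rot: [2.454, 1.958, -0.0]
wrist_force: [0.5, -0.3, -3.4]
width: 19.3
pos [471.6 285.5 248.7] toolx yaw 77.18 turn 17.17 tilt err deg [ 0.02 -0.2   0.  ]
-0,0.004,-0.025,-0.0293,0.0276,-0,1,
0,0,-0.025,-0.0319,0.0246,-0.0001,1,
0,0,-0.025,-0.0342,0.0214,-0.0001,1,
0,0,-0.025,-0.0362,0.018,-0.0001,1,
0,0,-0.025,-0.0379,0.0144,-0.0001,1,
0,0,-0.025,-0.0392,0.0106,-0.0001,1,
0,0,-0.025,-0.0401,0.0068,-0.0001,1,
0,0,-0.025,-0.0406,0.0028,-0.0001,1,
0,0,-0.025,-0.0408,-0.0012,-0.0001,1,
0,0,-0.025,-0.0406,-0.0052,-0.0001,1,
0,0,-0.025,-0.0399,-0.0091,-0.0001,1,
0,0,-0.025,-0.0389,-0.013,-0.0001,1,
```

View pics/t3.png

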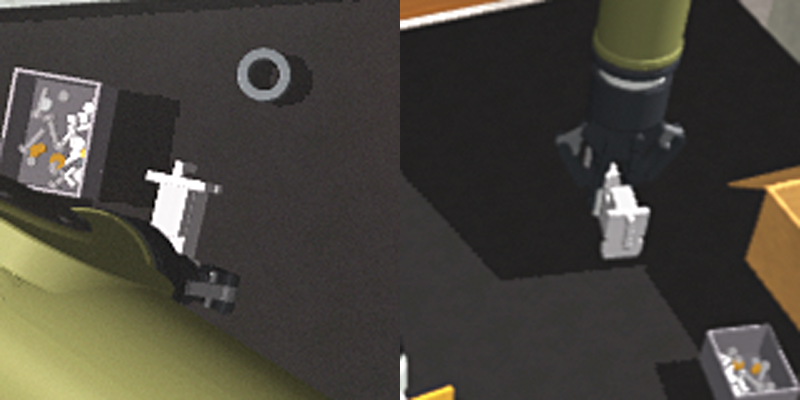

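The bracket is held level between the fingers (flange near (185,180) left half, (625,230) right half). Carrying it over.

```bash
python3 -m crank '[0,0.004,-0.025,-0.0293,0.0276,0,0, 0,0,-0.025,-0.0319,0.0246,0,0, 0,0,-0.025,-0.0342,0.0214,0,0, 0,0,-0.025,-0.0362,0.018,0,0, 0,0,-0.025,-0.0379,0.0144,0,0, 0,0,-0.025,-0.0392,0.0106,0,0, 0,0,-0.025,-0.0401,0.0068,0,0, 0,0,-0.025,-0.0406,0.0028,0,0, 0,0,-0.025,-0.0408,-0.0012,0,0, 0,0,-0.025,-0.0406,-0.0052,0,0, 0,0,-0.025,-0.0399,-0.0091,0,0, 0,0,-0.025,-0.0389,-0.013,0,0]'; python3 -m crank '[0,0,0,0,0,0,0,0,0,0,0,0,0,0]'; python3 plan.py 532.2 -182.9 140 94.35 3 None False
```

```text
time_s: 6.9
eef_pos: [531.4, -183.3, 247.4]
ee_rot: [-2.132, -2.303, -0.003]
wrist_force: [1.1, 0.2, -2.4]
width: 19.1
time_s: 7.15
eef_pos: [532.0, -181.5, 248.1]
ee_rot: [-2.133, -2.303, -0.004]
wrist_force: [0.1, 0.1, -3.2]
width: 19.6
pos [ 532.  -181.5  248.1] toolx yaw 94.37 turn -0.02 tilt err deg [-0.02  0.22  0.  ]
0,-0.004,0,-0.0006,0,0.036,1,
0,0,0,-0.0005,0,0.036,1,
0,0,0,-0.0005,0,0.036,1,
```

```bash
python3 -m crank '[0,-0.004,0,-0.0005,0,0.036,0,0,0,0,-0.0005,0,0.036,0,0,0,0,-0.0005,0,0.036,0,0,0,0,0,0,0,0,0,0,0,0,0,0,0]'; python3 plan.py 532.2 -182.9 140 94.35 1 None False
python3 - <<'E'
from station import *
import cv2,numpy as np
for n in("top","scene"):
    c=capture(n);cv2.imwrite(f"pics/{n}4.png",c["frame"])
print(sense()["eef_pos"],sense()["wrist_force"])
t=cv2.imread("pics/top4.png");s=cv2.imread("pics/scene4.png")
cv2.imwrite("pics/t4.png",cv2.resize(t[140:240,360:460],None,fx=6,fy=6,interpolation=2))
cv2.imwrite("pics/s4.png",cv2.resize(s[230:330,210:310],None,fx=6,fy=6,interpolation=2))
E
```

```text
time_s: 7.78
eef_pos: [533.8, -182.3, 142.4]
ee_rot: [2.131, 2.304, 0.002]
wrist_force: [0.8, -0.7, -1.6]
width: 19.5
pos [ 533.8 -182.3  142.4] toolx yaw 94.46 turn -0.11 tilt err deg [-0.19 -0.08 -0.  ]
0.003,0.001,0.002,-0.0005,-0.0016,0.0024,1,
[ 533.89271111 -182.91063346  142.95470194] [-0.98852887  0.67412172 -2.29610599]
```

View pics/t4.png

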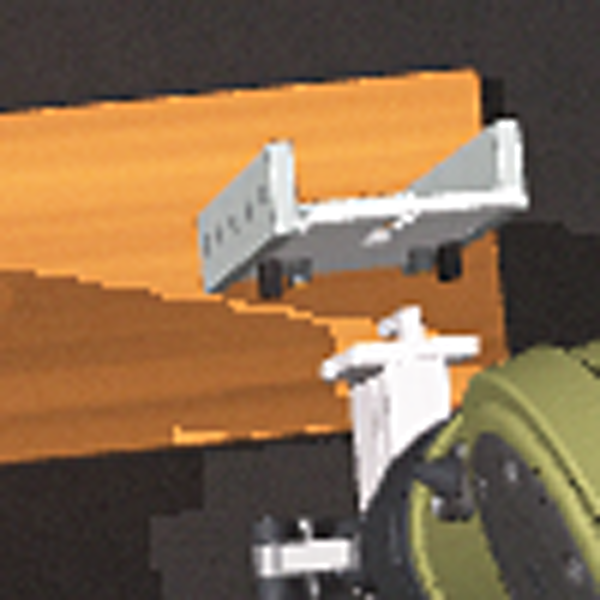

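View pics/s4.png

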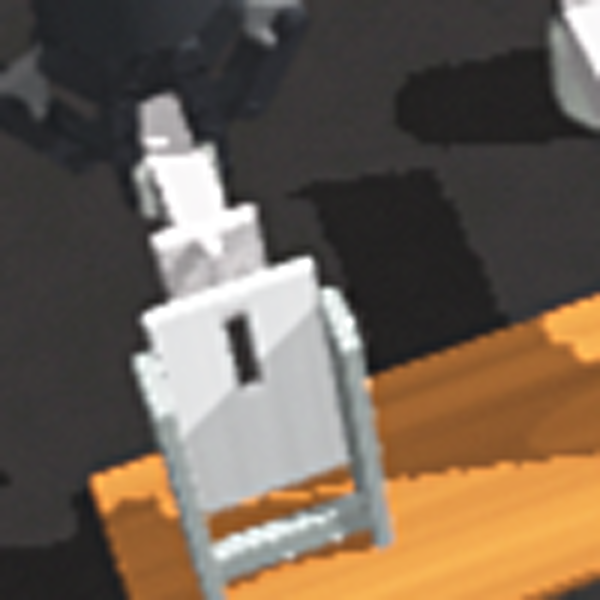

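Run:
```python
import cv2
t=cv2.imread("pics/top4.png");s=cv2.imread("pics/scene4.png")
cv2.imwrite("pics/t4b.png",cv2.resize(t[185:215,410:445],None,fx=18,fy=18,interpolation=2))
cv2.imwrite("pics/s4b.png",cv2.resize(s[250:300,225:275],None,fx=12,fy=12,interpolation=2))
```

```text
(no output)
```

View pics/t4b.png

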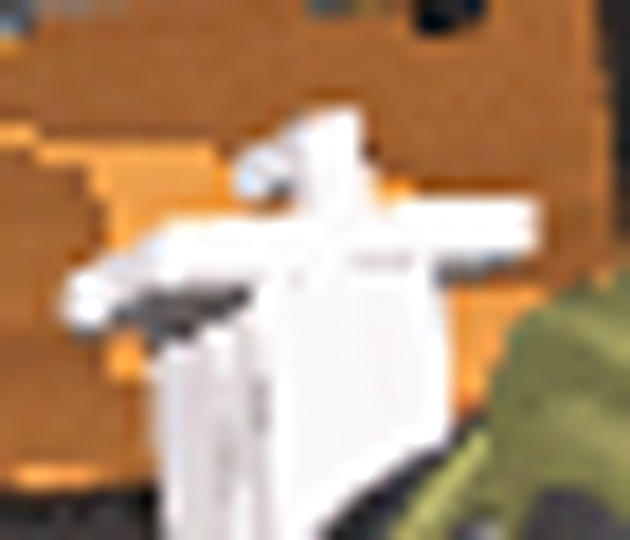

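View pics/s4b.png

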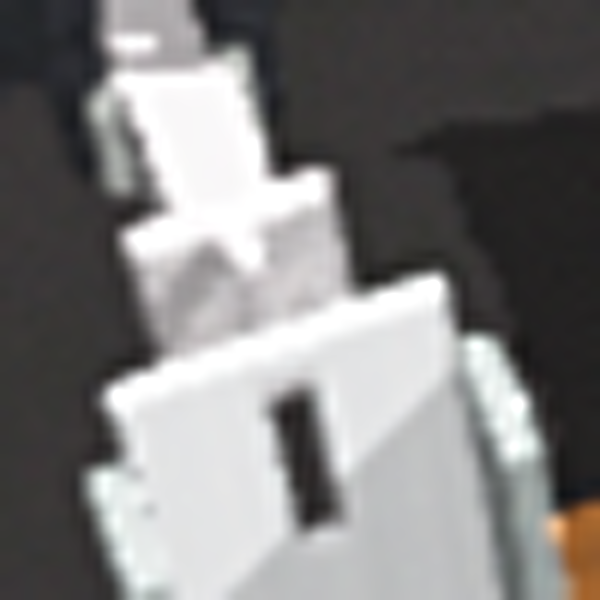

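```bash
cat > m2.py <<'E'
from h import *
t=lambda a:full(a,[410,185],18); s=lambda a:full(a,[225,250],12)
u=np.array([640.93,-174.11,1.37,0.0759]);c,sn=np.cos(u[3]),np.sin(u[3])
def loc(w): d=w-u[:3];return np.round([d[0]*c+d[1]*sn,-d[0]*sn+d[1]*c,w[2]],1)
P=[]
for nm,a,b in(("fl+y",[165,218],[335,195]),("fl-y",[540,197],[128,257]),("hook",[335,112],[252,268])):
    w,e=tri(t(a),s(b));P.append(w);print(nm,np.round(w,1),"upright frame",loc(w),round(e,2))
m=(P[0]+P[1])/2;print("flange mid",loc(m),"yaw",np.degrees(np.arctan2(-(P[0]-P[1])[0],(P[0]-P[1])[1])))
from station import sense
w=np.array(sense()["eef_pos"]);print("tcp",loc(w))
# slot, re-read in this crop on plate planes
n=np.array([c,sn,0])
for x in(0,4):
  print([loc(plane("scene",s(a),u[:3]+x*n,n)) for a in([270,400],[312,388],[300,530],[342,518])])
E
python3 m2.py
```

```text
fl+y [ 601.1 -156.2  174.1] upright frame [-38.4  20.9 174.1] 0.11
fl-y [ 602.6 -197.   173.8] upright frame [-40.  -19.9 173.8] 1.41
hook [ 612.2 -175.1  172.8] upright frame [-28.7   1.2 172.8] 0.51
flange mid [-39.2   0.5 173.9] yaw 2.1354263914639793
tcp [-107.4   -0.7  143. ]
[array([  0. ,  -4.7, 169.6]), array([  0. ,   3.6, 168.9]), array([  0. ,  -4.8, 124.1]), array([  0. ,   3.7, 123.2])]
[array([  4. ,  -5.2, 175.3]), array([  4. ,   3.1, 174.5]), array([  4. ,  -5.3, 130.1]), array([  4. ,   3.2, 129.2])]
```

```bash
python3 -m crank '[0.003,0,0.002,-0.0011,0.01,0.0028,0,0,0,0,0,0.010,0,0,0,0,0,0,0.004,0,0,0,0,0,0,0,0,0]'
python3 - <<'E'
from station import *
import cv2,numpy as np
for n in("top","scene"):
    c=capture(n);cv2.imwrite(f"pics/{n}5.png",c["frame"])
print(sense()["eef_pos"],sense()["wrist_force"])
t=cv2.imread("pics/top5.png");s=cv2.imread("pics/scene5.png")
a=cv2.resize(t[165:215,405:455],None,fx=12,fy=12,interpolation=2)[:,:]
cv2.imwrite("pics/t5.png",a)
cv2.imwrite("pics/s5.png",cv2.resize(s[255:305,225:275],None,fx=12,fy=12,interpolation=2))
E
python3 plan.py 557 -182 140.2 94.35 1 None False
```

```text
time_s: 8.38
eef_pos: [557.2, -182.5, 138.5]
ee_rot: [2.137, 2.302, -0.003]
wrist_force: [0.0, 0.7, -3.4]
width: 19.3
[ 556.66261349 -182.73338636  138.44622662] [ 0.01316581 -0.31212685 -3.35278654]
pos [ 556.7 -182.7  138.4] toolx yaw 94.26 turn 0.09 tilt err deg [ 0.08 -0.11  0.  ]
-0.001,0.002,-0.002,0.0007,0.0004,-0.0018,1,
```

View pics/t5.png

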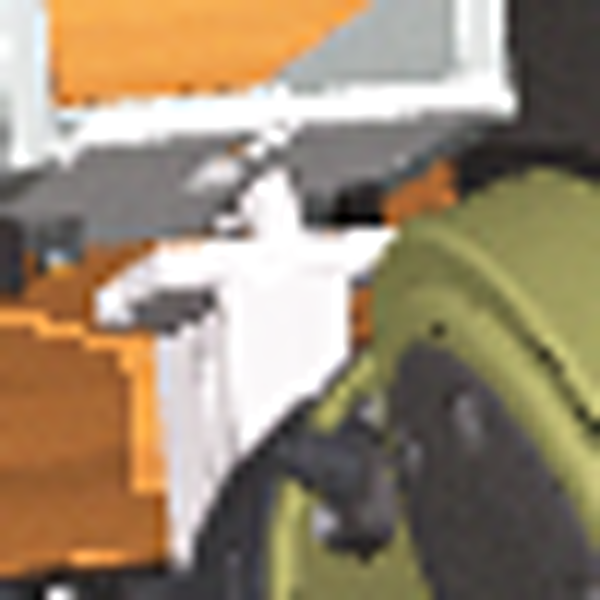

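View pics/s5.png

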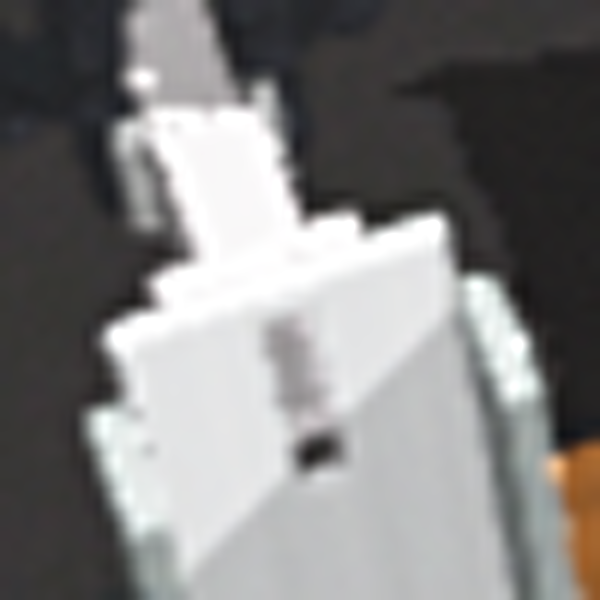

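```bash
python3 -m crank '[0,0,0,0.0003,0.003,-0.001,0,0,0,0,0,0.003,0,0,0,0,0,0,0.002,0,0]';python3 -m crank '[0,0,0,0,0.002,0,0]';python3 -m crank '[0,0,0,0,0.002,0,0]'
```

```text
time_s: 8.85
eef_pos: [565.0, -181.9, 139.6]
ee_rot: [2.137, 2.302, -0.003]
wrist_force: [-0.4, -0.2, -2.6]
width: 19.3
time_s: 8.98
eef_pos: [566.9, -181.8, 139.5]
ee_rot: [2.137, 2.302, -0.003]
wrist_force: [-0.7, -0.1, -3.1]
width: 19.6
time_s: 9.1
eef_pos: [568.9, -181.6, 139.5]
ee_rot: [2.137, 2.302, -0.003]
wrist_force: [-1.0, 0.0, -2.9]
width: 19.3
```

The hook is already inside the slot without force. Creeping to flange contact.

```bash
for i in 1; do python3 -m crank '[0,0,0,0,0.0015,0,0]';python3 -m crank '[0,0,0,0,0.0015,0,0]';python3 -m crank '[0,0,0,0,0.001,0,0]'; done
```

```text
time_s: 9.22
eef_pos: [570.4, -181.5, 139.5]
ee_rot: [2.137, 2.302, -0.003]
wrist_force: [-0.2, -0.1, -3.3]
width: 19.4
time_s: 9.35
eef_pos: [571.9, -181.4, 139.5]
ee_rot: [2.137, 2.302, -0.003]
wrist_force: [0.1, -0.4, -3.1]
width: 19.6
time_s: 9.48
eef_pos: [572.8, -181.3, 139.5]
ee_rot: [2.137, 2.302, -0.003]
wrist_force: [-2.3, 0.1, -2.5]
width: 19.4
```

```bash
python3 -m crank '[0,0,0,0,0.0007,0,0]';python3 -m crank '[0,0,0,0,0.0005,0,0]'
```

```text
time_s: 9.6
eef_pos: [572.8, -181.4, 139.4]
ee_rot: [-2.137, -2.302, 0.005]
wrist_force: [-4.8, -0.8, -0.3]
width: 19.3
time_s: 9.72
eef_pos: [572.9, -181.4, 139.3]
ee_rot: [-2.137, -2.302, 0.006]
wrist_force: [-6.9, -0.4, 0.4]
width: 19.5
```

Flange touches the plate at x≈573, as predicted (force -7 N). Easing the push a little, then lowering while feeling.

```bash
python3 -m crank '[0,0,0,0,-0.0007,0.002,0,0,0,0,0,0,0.003,0,0,0,0,0,0,0.002,0]';python3 -m crank '[0,0,0,0,0,0.002,0]';python3 -m crank '[0,0,0,0,0,0.002,0]'
```

```text
time_s: 10.1
eef_pos: [572.9, -181.3, 132.2]
ee_rot: [2.137, 2.302, -0.004]
wrist_force: [-5.6, -0.5, 0.2]
width: 19.2
time_s: 10.22
eef_pos: [572.9, -181.3, 130.2]
ee_rot: [2.137, 2.302, -0.004]
wrist_force: [-5.5, -0.1, 0.1]
width: 19.5
time_s: 10.35
eef_pos: [572.9, -181.3, 128.3]
ee_rot: [2.137, 2.302, -0.004]
wrist_force: [-5.2, -0.6, -0.2]
width: 19.2
```

```bash
python3 -m crank '[0,0,0,0,0,0.0015,0]';python3 -m crank '[0,0,0,0,0,0.0015,0]';python3 -m crank '[0,0,0,0,0,0.001,0]'
```

```text
time_s: 10.48
eef_pos: [572.9, -181.3, 126.8]
ee_rot: [2.137, 2.302, -0.004]
wrist_force: [-5.0, -0.9, 0.5]
width: 19.4
time_s: 10.6
eef_pos: [572.9, -181.3, 125.3]
ee_rot: [2.137, 2.302, -0.004]
wrist_force: [-4.8, -0.2, 0.2]
width: 19.2
time_s: 10.72
eef_pos: [572.9, -181.4, 124.3]
ee_rot: [2.137, 2.302, -0.004]
wrist_force: [-5.1, 0.4, 0.2]
width: 19.2
```

```bash
for i in 1; do python3 -m crank '[0,0,0,0,0,0.001,0]';python3 -m crank '[0,0,0,0,0,0.001,0]';python3 -m crank '[0,0,0,0,0,0.001,0]'; done
```

```text
time_s: 10.85
eef_pos: [572.9, -181.3, 123.3]
ee_rot: [2.137, 2.302, -0.004]
wrist_force: [-5.7, -0.6, -0.2]
width: 19.4
time_s: 10.98
eef_pos: [572.9, -181.3, 122.4]
ee_rot: [2.137, 2.302, -0.004]
wrist_force: [-6.3, -0.2, 2.3]
width: 19.1
time_s: 11.1
eef_pos: [572.9, -181.2, 121.7]
ee_rot: [2.137, 2.302, -0.004]
wrist_force: [-8.5, -1.0, 5.8]
width: 19.5
```

Rollers met at TCP z≈122.5 (bracket bottom about 92, so home at about 70, which agrees with the images). Relaxing to near zero, then releasing gently.

```bash
python3 -m crank '[0,0,0,0,-0.0003,-0.0008,0,0,0,0,0,0,0,0]' 20; python3 -m crank '[0,0,0,0,0,0,0.25,0,0,0,0,0,0,0.3,0,0,0,0,0,0,0.36,0,0,0,0,0,0,0.4]'
python3 - <<'E'
from station import *
import cv2,numpy as np
for n in("top","scene"):
    c=capture(n);cv2.imwrite(f"pics/{n}6.png",c["frame"])
print(sense()["eef_pos"],sense()["wrist_force"])
t=cv2.imread("pics/top6.png");s=cv2.imread("pics/scene6.png")
cv2.imwrite("pics/a6.png",np.hstack([cv2.resize(t[150:230,380:460],None,fx=5,fy=5,interpolation=2),cv2.resize(s[220:300,210:290],None,fx=5,fy=5,interpolation=2)]))
E
```

```text
time_s: 11.35
eef_pos: [572.8, -181.2, 122.1]
ee_rot: [2.137, 2.302, -0.003]
wrist_force: [-4.2, 0.8, -2.6]
width: 19.8
time_s: 11.85
eef_pos: [573.2, -181.4, 122.5]
ee_rot: [2.137, 2.301, -0.003]
wrist_force: [0.4, -0.1, 0.0]
width: 34.5
[ 573.08462011 -181.32928477  122.39353583] [ 0.21597811 -0.41464609  0.37622839]
```

View pics/a6.png

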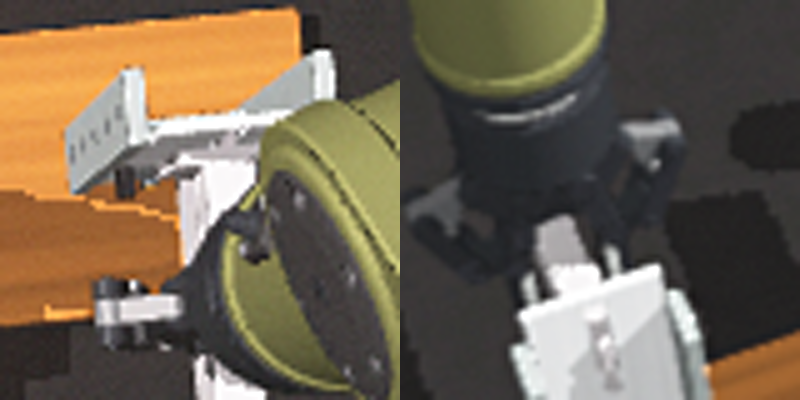

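Hook visible in the slot; the bracket hangs by itself. Rising clear, then shutting the fingers over the press point.

```bash
python3 -m crank '[0,0,0,0,0,-0.01,0.42,0,0,0,0,0,-0.03,0.42,0,0,0,0,0,-0.03,0.42,0,0,0,0,0,-0.012,0.3,0,0,0,0,0.015,0,0,0,0,0,0,0.02,0,0,0,0,0,0,0.009,0,0,0,0,0,0,0,0,0]' 60
python3 - <<'E'
from station import *
import cv2,numpy as np
for n in("top","scene"):
    c=capture(n);cv2.imwrite(f"pics/{n}7.png",c["frame"])
print(sense()["eef_pos"],sense()["wrist_force"])
t=cv2.imread("pics/top7.png");s=cv2.imread("pics/scene7.png")
cv2.imwrite("pics/a7.png",np.hstack([cv2.resize(t[150:230,380:460],None,fx=5,fy=5,interpolation=2),cv2.resize(s[220:300,210:290],None,fx=5,fy=5,interpolation=2)]))
E
python3 plan.py 573 -181.4 200 94.35 1 None False
```

```text
time_s: 12.95
eef_pos: [616.9, -177.6, 203.8]
ee_rot: [-2.137, -2.303, 0.003]
wrist_force: [-0.9, 0.4, -0.2]
width: 0.1
[ 616.30917042 -177.91569765  203.96601325] [-0.01435158 -1.43124219  0.20791615]
pos [ 616.3 -177.9  204. ] toolx yaw 94.26 turn 0.09 tilt err deg [ 0.11 -0.11  0.  ]
-0.002,0.002,-0.002,-0.0003,-0.0434,0.0041,1,
```

View pics/a7.png

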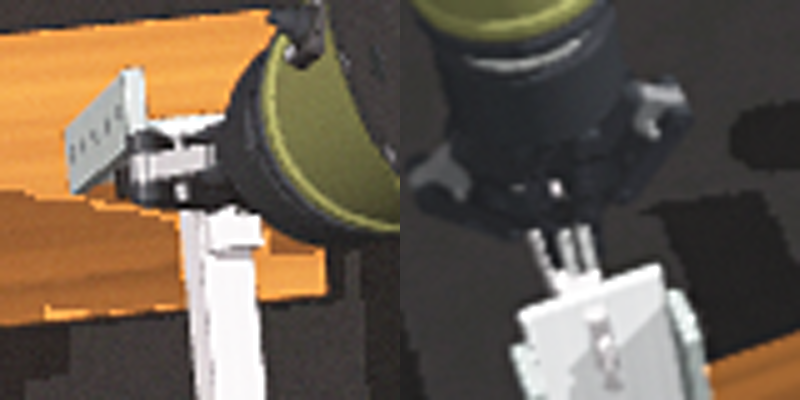

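Shut fingers stand in front of the plate, above the bracket's raised rear (right half, (575,265)). Lowering to touch.

```bash
python3 -m crank '[0,0,0,0,0,0.012,0,0,0,0,0,0,0.009,0,0,0,0,0,0,0.002,0]';python3 -m crank '[0,0,0,0,0,0.002,0]';python3 -m crank '[0,0,0,0,0,0.0015,0]'
```

```text
time_s: 13.42
eef_pos: [616.2, -178.2, 180.1]
ee_rot: [-2.137, -2.302, 0.005]
wrist_force: [-0.4, -0.1, -0.2]
width: -0.1
time_s: 13.55
eef_pos: [616.9, -178.0, 179.1]
ee_rot: [2.137, 2.302, -0.003]
wrist_force: [-0.6, 0.9, -0.3]
width: 0.1
time_s: 13.68
eef_pos: [617.0, -177.9, 177.9]
ee_rot: [2.137, 2.302, -0.003]
wrist_force: [0.1, 0.2, 1.1]
width: -0.2
```

```bash
for i in 1; do python3 -m crank '[0,0,0,0,0,0.001,0]';python3 -m crank '[0,0,0,0,0,0.001,0]';python3 -m crank '[0,0,0,0,0,0.001,0]'; done
```

```text
time_s: 13.8
eef_pos: [617.0, -177.9, 176.9]
ee_rot: [2.137, 2.301, -0.003]
wrist_force: [0.2, 0.1, -1.1]
width: 0.1
time_s: 13.92
eef_pos: [617.0, -177.9, 175.9]
ee_rot: [2.137, 2.302, -0.003]
wrist_force: [0.1, -0.3, 2.4]
width: -0.1
time_s: 14.05
eef_pos: [617.0, -177.9, 175.6]
ee_rot: [2.137, 2.301, -0.003]
wrist_force: [-2.7, -0.2, 9.3]
width: -0.0
```

```bash
for i in 1; do python3 -m crank '[0,0,0,0,0,0.0008,0]';python3 -m crank '[0,0,0,0,0,0.0007,0]'; done
```

```text
time_s: 14.18
eef_pos: [617.1, -177.9, 175.4]
ee_rot: [2.136, 2.301, -0.003]
wrist_force: [-4.0, -0.2, 10.4]
width: 0.3
time_s: 14.3
eef_pos: [617.1, -177.9, 174.9]
ee_rot: [2.136, 2.301, -0.003]
wrist_force: [-3.3, 0.3, 10.9]
width: 0.2
```

```bash
for i in 1; do python3 -m crank '[0,0,0,0,0,0.001,0]';python3 -m crank '[0,0,0,0,0,0.001,0]';python3 -m crank '[0,0,0,0,0,0.001,0]'; done
```

```text
time_s: 14.42
eef_pos: [617.2, -177.8, 174.1]
ee_rot: [2.136, 2.3, -0.003]
wrist_force: [-3.0, -0.8, 12.0]
width: -0.1
time_s: 14.55
eef_pos: [617.2, -177.8, 173.1]
ee_rot: [2.136, 2.3, -0.002]
wrist_force: [-3.5, -0.2, 11.6]
width: 0.1
time_s: 14.68
eef_pos: [617.3, -177.8, 172.0]
ee_rot: [2.136, 2.3, -0.002]
wrist_force: [-2.2, -0.1, 8.2]
width: 0.2
```

```bash
for i in 1; do python3 -m crank '[0,0,0,0,0,0.0015,0]';python3 -m crank '[0,0,0,0,0,0.0015,0]';python3 -m crank '[0,0,0,0,0,0.0015,0]';python3 -m crank '[0,0,0,0,0,0.0015,0]'; done
```

```text
time_s: 14.8
eef_pos: [617.4, -177.8, 170.3]
ee_rot: [2.136, 2.3, -0.002]
wrist_force: [-1.2, 1.0, 7.5]
width: -0.3
time_s: 14.92
eef_pos: [617.5, -177.8, 168.7]
ee_rot: [2.136, 2.3, -0.002]
wrist_force: [-1.8, -1.5, 8.7]
width: 0.2
time_s: 15.05
eef_pos: [617.6, -177.8, 167.2]
ee_rot: [2.136, 2.3, -0.001]
wrist_force: [-1.2, -0.4, 7.6]
width: -0.5
time_s: 15.18
eef_pos: [617.6, -177.8, 165.6]
ee_rot: [2.136, 2.3, -0.001]
wrist_force: [-1.2, -0.1, 7.4]
width: -0.1
```

```bash
for i in 1; do python3 -m crank '[0,0,0,0,0,0.0015,0]';python3 -m crank '[0,0,0,0,0,0.0015,0]';python3 -m crank '[0,0,0,0,0,0.0015,0]';python3 -m crank '[0,0,0,0,0,0.0015,0]'; done
```

```text
time_s: 15.3
eef_pos: [617.7, -177.8, 164.2]
ee_rot: [2.136, 2.3, -0.001]
wrist_force: [0.5, -0.5, 8.2]
width: -0.0
time_s: 15.42
eef_pos: [617.7, -177.8, 162.7]
ee_rot: [2.136, 2.3, -0.001]
wrist_force: [-2.0, -0.3, 7.8]
width: -0.1
time_s: 15.55
eef_pos: [617.8, -177.8, 161.2]
ee_rot: [2.136, 2.3, -0.001]
wrist_force: [-1.0, -0.6, 7.8]
width: -0.4
time_s: 15.68
eef_pos: [617.8, -177.8, 159.7]
ee_rot: [2.136, 2.3, -0.001]
wrist_force: [-1.0, -0.2, 6.9]
width: -0.1
```

```bash
for i in 1; do python3 -m crank '[0,0,0,0,0,0.001,0]';python3 -m crank '[0,0,0,0,0,0.001,0]';python3 -m crank '[0,0,0,0,0,0.001,0]'; done
```

```text
time_s: 15.8
eef_pos: [617.9, -177.8, 158.6]
ee_rot: [2.136, 2.3, -0.001]
wrist_force: [0.2, 0.3, 6.0]
width: -0.5
time_s: 15.92
eef_pos: [617.9, -177.8, 157.5]
ee_rot: [2.136, 2.3, -0.0]
wrist_force: [1.6, 0.1, 4.0]
width: -0.3
time_s: 16.05
eef_pos: [617.9, -177.8, 156.1]
ee_rot: [2.136, 2.3, -0.0]
wrist_force: [2.2, 0.5, 3.5]
width: 0.1
```

```bash
for i in 1; do python3 -m crank '[0,0,0,0,0,0.0007,0]';python3 -m crank '[0,0,0,0,0,0.0007,0]';python3 -m crank '[0,0,0,0,0,0.0007,0]'; done
```

```text
time_s: 16.18
eef_pos: [616.6, -178.0, 154.4]
ee_rot: [2.137, 2.302, -0.004]
wrist_force: [0.3, 0.1, 0.2]
width: 0.0
time_s: 16.3
eef_pos: [616.7, -178.0, 154.1]
ee_rot: [2.137, 2.302, -0.004]
wrist_force: [-1.5, 0.3, 9.1]
width: -0.1
time_s: 16.42
eef_pos: [616.7, -178.0, 154.0]
ee_rot: [2.137, 2.301, -0.004]
wrist_force: [-4.0, -0.6, 13.5]
width: 0.0
```

Snap felt (force dropped to 0.2 N), then a stop at z 154.0, 22 mm below the roller contact. One firm confirmation press.

```bash
python3 -m crank '[0,0,0,0,0,0.001,0]';python3 -m crank '[0,0,0,0,0,0.0007,0,0,0,0,0,0,0,0]'
```

```text
time_s: 16.55
eef_pos: [616.7, -178.0, 153.9]
ee_rot: [2.137, 2.301, -0.004]
wrist_force: [-6.2, -0.8, 19.9]
width: 0.3
time_s: 16.8
eef_pos: [616.7, -178.0, 153.7]
ee_rot: [2.136, 2.3, -0.004]
wrist_force: [-5.9, -0.5, 20.2]
width: -0.1
```

Hard stop: at 20 N it moved only 0.3 mm. Retracting up and back, clear of everything, then looking.

```bash
python3 -m crank '[0,0,0,0,0,-0.003,0,0,0,0,0,0,-0.02,0,0,0,0,0,0,-0.05,0,0,0,0,0,0,-0.05,0,0,0,0,0,-0.04,-0.02,0,0,0,0,0,-0.05,0,0,0,0,0,0,-0.04,0,0,0,0,0,0,0,0,0]'
python3 - <<'E'
from station import *
import cv2,numpy as np
for n in("top","scene"):
    c=capture(n);cv2.imwrite(f"pics/{n}8.png",c["frame"])
print(sense()["eef_pos"],sense()["wrist_force"])
t=cv2.imread("pics/top8.png");s=cv2.imread("pics/scene8.png")
cv2.imwrite("pics/a8.png",np.hstack([cv2.resize(t[150:230,370:450],None,fx=5,fy=5,interpolation=2),cv2.resize(s[240:320,210:290],None,fx=5,fy=5,interpolation=2)]))
E
```

```text
time_s: 17.8
eef_pos: [485.0, -188.1, 295.4]
ee_rot: [2.139, 2.3, -0.008]
wrist_force: [0.8, 0.0, -0.0]
width: -0.2
[ 487.66225874 -187.69528862  295.45361809] [ 0.92710284 -0.58419648 -0.05296294]
```

View pics/a8.png

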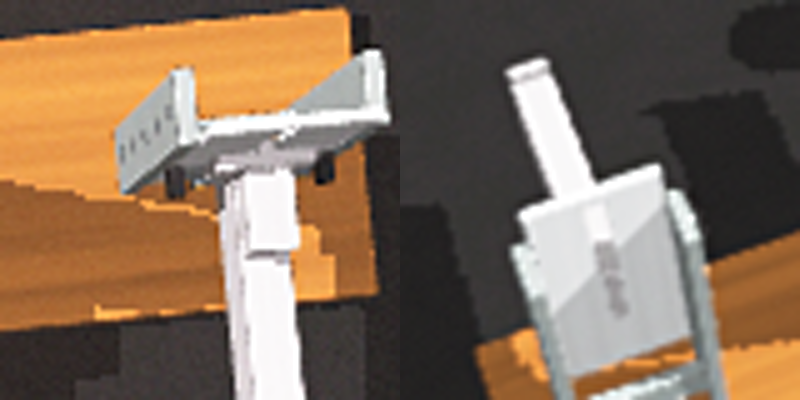

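View pics/scene8.png

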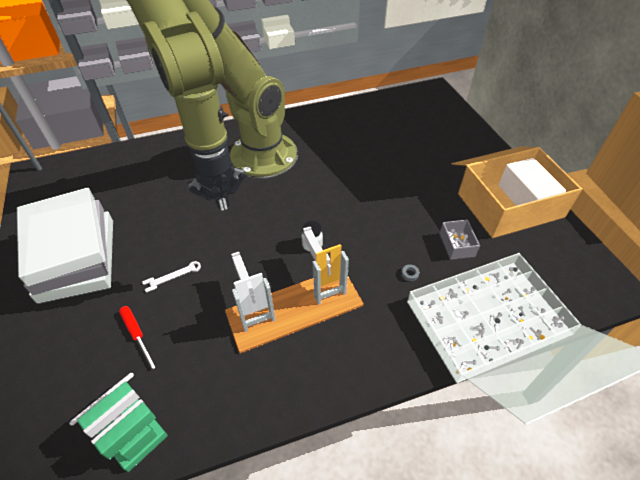

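View pics/top8.png

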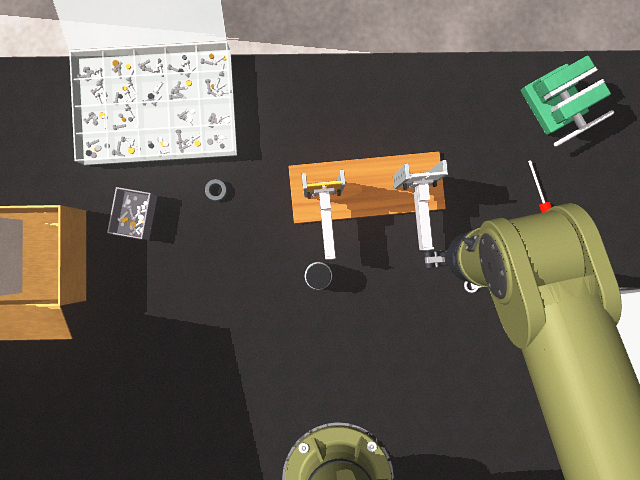

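The bracket sits straight in the slot like its twin: arm at top (425,215), hook at scene (253,293). Bin (460,238), jar, wrench (172,277) and base are at their earlier pixels, and the robot is clear.

Run:
```python
from station import *
print(sense()["wrist_force"],sense()["time_s"]); print(sign_off())
```

```text
[ 0.92710284 -0.58419648 -0.05296294] 17.9
the job is handed in; nothing more can be done
None
```

The bracket is on the empty upright, pressed fully home, and I handed the job in at 17.9 s.

**What I did:**
- I gripped the bracket across its arm, carried it over the uprights and pushed the hook through the slot until the flange touched the plate at about 7 N.
- I lowered it to the rollers, which it met with the bottom edge at about z 92, and let it go so it hung by itself.
- I pressed it down with shut fingers. It took 8–12 N to pass the rollers.

**Evidence that it is home:**
- The force dropped to 0.2 N at the snap.
- A stop followed about 22 mm below the roller contact, as the text says.
- At 20 N it gave only about 0.3 mm.

**Final checks:**
- In the last pictures the bracket hangs straight like its twin. The bin, jar, wrench and base appear at the same pixels as before, though the arm partly hides the wrench in the top view.
- The robot ended clear of everything, with no force beyond noise.
- The roller positions cannot be read, so "both rollers snapped in" rests on the felt snap and stop rather than on a direct measurement.
- Heights measured from the cameras read 1.5–3 mm high, and the measured post and plate heights fit z counted from the bench rather than from the base top. I found the seat by feel instead, and it agreed with the slot position I had corrected for that.

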